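Put the microscope's reference ball back in its jar

TASK

Free the steel reference ball from the two sprung catches on the microscope stand by pulling it straight up, then put it away in the empty one of the two deep jars. The ball is polished: lower it gently by hand until it rests on the seat in the middle of the jar, without dropping it or pressing it down hard, only then let go. Leave the ball in the other jar and the things lying around where they are.

Things in the scene. Friction and masses are not known exactly. Their poses are not given: they have to be found in the camera images.
- ball: Polished steel ball, 64 mm in diameter, 0.25 to 0.5 kg; origin at its centre (its axes mean nothing). It starts on the microscope stand, in a low ring, held down by two sprung catches, and has to be pulled up with about 10 to 15 N; it marks if set down with more than about 20 N.
- stand: White microscope base 250 mm (x) by 220 mm (y) by 85 mm high, fixed; origin at the centre of its underside, z up. Two steel catches, 16 mm wide, stand at the +y and -y sides of the ball, their rollers bearing on it from above, tops 61 mm above the white top; they give way outwards. The ball's -x and +x sides are clear for the fingers.
- seat (a point): Centre of the upper edge of the ring the ball starts on, 97 mm above the bench: a ring 64 mm outside, 12 mm high on the stand's white top, at stand x = -30 mm, y = 0. The ball's centre starts 23 mm above this point. On the stand's +x side a block 35 mm high begins 105 mm from this point.
- jar_empty: Grey open round jar without a ball, fixed, 170 mm outside, wall 5 mm, 110 mm high; origin at the centre of its underside, z up. Inside is a metal floor set at a different height each time, with a black centring ring (36 mm bore, 10 mm high) in its middle as the seat. The seated ball's centre is 60 to 85 mm above the underside; nobody knows beforehand.
- jar_full: Jar of the same look and size that already holds a ball; origin at the centre of its underside.
- spare_ball: Identical steel ball, 64 mm in diameter, that lies in the other jar; origin at its centre. Leave it.
- eyepiece: Black eyepiece standing on its end, 42 mm in diameter, 70 mm high; origin at the centre of its underside. Leave it.
- driver: Screwdriver, 170 mm long, lying on the bench. Leave it.
- cleaner: Bottle, 52 mm in diameter, 120 mm high, standing; origin at the centre of its underside. Leave it.
Not all that is in view belongs to the job. Leave any green or red look-alike of the ball alone.

How it is judged:
By the outcome, as a careful person would: the job done as asked, in the order asked, and still so for the second after the job is handed in, with the robot touching nothing.
It also fails if it takes over 46 s, if anything falls off the work surface, if the arm or the gripper's body presses on something with over 40 N, if the wrist force passes 120 N, or if a joint passes its speed limit or range.

ROBOT

A 6-joint arm with a two-finger parallel gripper is mounted at the origin on the work surface. World frame = base frame: x ahead of the robot, y to its left, z up, the work surface at z = 0. Lengths are in m, angles in rad, forces in N, time in s.
With the tool pointing down it reaches from about 0.35 to 0.775 m from the base axis. Payload 7.3 kg.
Tool frame: the origin (TCP) lies midway between the tips of the shut fingers; the grasp point (between the pads) lies 19 mm behind it (tcp_to_grasp is the distance from the TCP to the grasp point, in m); z points along the fingers, y is the line along which they close (so a half turn about z gives the same grasp; the last joint's range is limited). The gripper opens to 92 mm and grips with 3 to 60 N. Pads are 19 mm wide; open, the fingers measure 130 mm over their backs; the gripper's body (75 mm by 190 mm) begins 47 mm behind the grasp point.
Start: joints at [1.166, 0.342, 1.524, -0, 1.275, -0.146], TCP at [0.134, 0.508, 0.227] pointing down, gripper open.
Joint ranges: [-2.53, 2.53], [-0.77, 2.02], [0.04, 2.7], [-1, 4.14], [0.28, 2.66], [-3.11, 3.11]. Speed limits (rad/s): [2.57, 2.57, 3.14, 3.14, 3.14, 3.14].

INTERFACE

Orientations are given as [roll, pitch, yaw] about the fixed x, y, z axes, in that order (R = Rz(yaw) Ry(pitch) Rx(roll)).
In Python, from cell import observe, read_camera, calibration, hand_in, tcp_to_grasp gives the robot as it stands.
- The arm moves only by the tool send_rows, never from a script. Its argument "targets" is a list of rows, each a list of 5 numbers: the opening, from 0 (shut) to 1 (fully open), then the shift along the world's x, y, z in m, then the turn about the world's z in rad. A call has 1 to 5 rows; each row shifts and turns the commanded pose from where the row before left it; what a row does not reach is not made up. A row lasts 1/10 s, in which the tool goes at most 50 mm and 8.59 degrees, less where a joint would pass 70% of its speed; a pose out of reach is approached as far as the arm can. A call is refused whole if a number of a shift passes 0.05 or a number of a turn 0.15, either way. A call with a gripper value outside its range is refused whole. The fingers move at their own pace and stop on an object; "grip_force" is the grip in N (left out, the last holds). Time passes only in rows, so rows that do not move let the fingers close. It gives the time, the measured TCP pose, the force, the opening and the grip force at its end, in the units of the state.
- observe(): the state, without advancing time (a new reading comes with each control period).
- read_camera(name): name is "scene" or "side" or "wrist"; returns (picture, depth): 400x640x3 uint8, red, green, blue; 400x640 float32, m along the optical axis (not along the pixel's ray), 0 where there is no reading.
- calibration(name): a dict with "intrinsics" (3x3 intrinsics, pixels), "world_to_cam" (4x4, takes a point from world to camera coordinates); the wrist camera has in their place "hand_eye" (4x4, takes a point from camera to tool coordinates, whose origin is the TCP and whose axes are the flange's). Camera axes: x right, y up, looking along -z (the intrinsics and any distortion apply to the point x, -y, -z); pixel columns grow to the right and rows downward; lengths in m; the calibration is good to about 2 mm. A picture is of the moment at which its call begins: read the wrist's pose just before it. calibration takes no time and is no camera call.
- hand_in(): hands the job in; it is judged then, once.
The state is a dict: "time": time; "qpos": joint angles; "qvel": joint speeds; "joint_efforts": joint torques, N m; "tool_pos": TCP position; "tool_rot": TCP orientation; "contact_force": force on the tool from outside, world axes, zero at the start; "torque": the same for the moment, N m; "opening": finger opening in m; "grip_force": force on a finger pad.
Only numpy, scipy, OpenCV 4.12 (cv2) and the standard library are available. Lean on these libraries where they do the work, as an engineer would, in place of code of your own. Each camera call takes 0.05 s, during which the arm holds its last target. There are 200 camera calls.

## Working session

There is one attempt and no reset: what is moved stays moved. The work goes in short steps, Python scripts to look and compute and a tool call to move; the robot and the scene stay as the last step left them, time stands still between calls to the robot, and variables do not carry over. Pictures are saved under pics/ and viewed, at most 10 in all, crops included, and the job is handed in when it is done.

Besides the shell and the picture viewer there is one more tool, called after "Call:" by a JSON object that holds its "name" and its "arguments", one argument or row to a line. send_rows: Moves the arm, as the interface text tells. Its arguments: {"type":"object","properties":{"targets":{"type":"array","items":{"type":"array","items":{"type":"number"}}},"grip_force":{"type":"number"}},"required":["targets"]}

```bash
mkdir -p pics; ls; cat > h.py <<'E'
import numpy as np, cv2
from cell import *
def cloud(name, depth):
    c=calibration(name);K=np.array(c["intrinsics"])
    v,u=np.mgrid[:400,:640]
    p=np.stack([(u-K[0,2])/K[0,0]*depth,-(v-K[1,2])/K[1,1]*depth,-depth],-1)
    W=np.linalg.inv(np.array(c["world_to_cam"]))
    return p@W[:3,:3].T+W[:3,3]
E
python3 - <<'E'
from h import *
for n in("scene","side"):
    im,d=read_camera(n);cv2.imwrite(f"pics/{n}0.png",im[...,::-1]);np.savez(f"{n}0.npz",im=im,d=d)
    print(n,calibration(n).keys(),np.round(np.linalg.inv(calibration(n)["world_to_cam"]),3),calibration(n)["intrinsics"],(d>0).mean())
print(observe(),tcp_to_grasp)
E
```

```text
pics
scene dict_keys(['intrinsics', 'world_to_cam']) [[-0.498 -0.526  0.689  1.411]
 [ 0.867 -0.297  0.4    0.441]
 [-0.005  0.797  0.604  0.813]
 [ 0.     0.     0.     1.   ]] [[390.23400518   0.         314.97442896]
 [  0.         390.23400518 203.2470216 ]
 [  0.           0.           1.        ]] 0.99577734375
side dict_keys(['intrinsics', 'world_to_cam']) [[-0.987  0.124 -0.099  0.419]
 [-0.158 -0.757  0.634  0.969]
 [ 0.004  0.642  0.767  1.311]
 [ 0.     0.     0.     1.   ]] [[515.95949559   0.         312.51666762]
 [  0.         515.95949559 195.17261569]
 [  0.           0.           1.        ]] 0.99593359375
{'time': 0.1, 'qpos': array([ 1.16602953e+00,  3.42634574e-01,  1.52489507e+00, -9.76594510e-07,
        1.27540167e+00, -1.45994332e-01]), 'qvel': array([-2.36745711e-03, -3.42911984e-03, -2.23435667e-03,  1.47844257e-05,
       -1.61065388e-03,  1.88675302e-04]), 'joint_efforts': array([ 1.25559502e-03, -4.32011926e+01, -2.44689399e+01,  7.18355994e-02,
        5.26324112e-02, -4.84924237e-05]), 'tool_pos': array([0.1341803 , 0.50719966, 0.22613327]), 'tool_rot': array([-3.14026810e+00, -1.93819254e-04,  2.88282035e+00]), 'contact_force': array([ 0.51553428, -0.02490512, -0.34609879]), 'torque': array([-0.00813948,  0.02936057, -0.03604813]), 'grip_force': 0.0, 'opening': 0.09177121973927453} 0.0188
```

View pics/scene0.png

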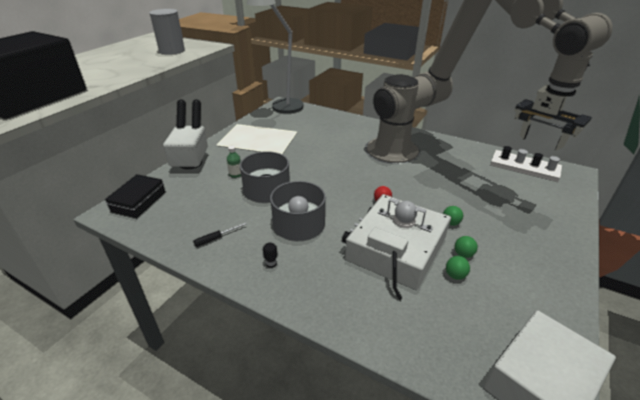

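View pics/side0.png

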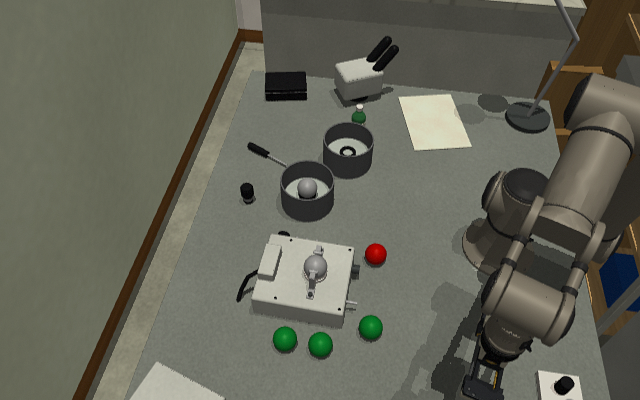

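The scene image shows the held ball at (405,211) on the white stand, the empty jar at (265,177) and the full jar with the spare ball at (298,208). In the side image the ball is at (315,266), the empty jar with its black ring at (348,150) and the full jar at (307,190). Red and green look-alikes lie beside the stand. Next I measure.

```bash
cat > m.py <<'E'
from h import *
from scipy.optimize import least_squares
def sph(P,r=.032):
    f=lambda c:np.linalg.norm(P-c,axis=1)-r
    s=least_squares(f,P.mean(0)-[0,0,.02],loss="soft_l1",f_scale=.001);return s.x,np.abs(s.fun).mean()
def circ(P,r):
    s=least_squares(lambda c:np.hypot(*(P[:,:2]-c).T)-r,P[:,:2].mean(0),loss="soft_l1",f_scale=.002)
    return s.x,np.median(np.abs(np.hypot(*(P[:,:2]-s.x).T)-r))
B={"scene":(405,210,9),"side":(315,267,10)}
S={"scene":(299,205,8),"side":(307,187,8)}
J={"scene":[(265,175,32),(298,207,34)],"side":[(348,148,32),(307,188,34)]}
vv,uu=np.mgrid[:400,:640]
for n in B:
    z=np.load(n+"0.npz");X=cloud(n,z["d"])
    for nm,(u,v,r) in(("ball",B[n]),("spare",S[n])):
        print(n,nm,*sph(X[np.hypot(uu-u,vv-v)<r]))
    for u,v,r in J[n]:
        m=np.hypot(uu-u,vv-v)<r; m&=(X[...,2]>.104)&(X[...,2]<.116)
        print(n,"jar rim",m.sum(),*circ(X[m],.0825),np.median(X[m][:,2]))
    bc=sph(X[np.hypot(uu-B[n][0],vv-B[n][1])<B[n][2]])[0]
    # stand top plane points -> rect
    m=(np.abs(X[...,2]-.085)<.006)&(np.hypot(X[...,0]-bc[0],X[...,1]-bc[1])<.2)&(z["im"].min(-1)>120)
    print("top",m.sum(),np.median(X[m][:,2]),cv2.minAreaRect((X[m][:,:2]*1000).astype(np.float32)))
    # catches: high points around the ball
    d=np.hypot(X[...,0]-bc[0],X[...,1]-bc[1])
    m=(d>.036)&(d<.08)&(X[...,2]>.10)&(X[...,2]<.16)
    p=X[m]-bc; a=np.arctan2(p[:,1],p[:,0]);h=np.histogram(a,18,(-np.pi,np.pi));print("catch angles",h[0], np.angle(np.exp(2j*a).mean())/2)
    # inside of the empty jar
    m=np.hypot(uu-J[n][0][0],vv-J[n][0][1])<24
    m&=(X[...,2]<.095)
    q=X[m];print("floor z hist",np.histogram(q[:,2],np.arange(0,.1,.005))[0])
E
python3 m.py
python3 - <<'E'
import cv2
a=cv2.imread('pics/side0.png')
cv2.imwrite('pics/crop1.png',cv2.resize(a[110:330,230:410],None,fx=2.7,fy=2.7,interpolation=cv2.INTER_CUBIC))
E
```

```text
scene ball [0.52794566 0.22595655 0.11997218] 0.0057541380704293765
scene spare [ 0.60461135 -0.09027714  0.07059192] 0.007927699867671629
scene jar rim 345 [ 0.5015062  -0.28876406] 0.0031734115660643075 0.10884537181476384
scene jar rim 315 [ 0.6065319  -0.08851403] 0.0012299777882149587 0.10885691812622633
top 2847 0.08494849930589932 ((558.96337890625, 225.69085693359375), (218.91415405273438, 251.13587951660156), 87.9846420288086)
catch angles [ 0  0  0  0 53  0  0  0  0  0  0  0 13 44  1  0  0  0] 1.5363754795897986
floor z hist [  0   0   0   1  15  19  22 114 130  82  96  85 107 110 102 111 116 128
 123]
side ball [0.52751228 0.23121185 0.11932265] 0.021417156054974053
side spare [ 0.60248427 -0.08585989  0.06946997] 0.010808815329735653
side jar rim 292 [ 0.49534759 -0.28527047] 0.0019738975647030227 0.10833202515069207
side jar rim 299 [ 0.60198707 -0.08382372] 0.0016628128893546312 0.10825985725583398
top 4608 0.08474176420851076 ((556.507080078125, 228.11831665039062), (220.68125915527344, 247.79293823242188), 88.23306274414062)
catch angles [ 0  0  0 10 27  0  0  0  0  0  0  0  1 79  2  0  0  0] 1.5351831287825841
floor z hist [  0   0   0   0   0   3  63 254 240 132 110  98  80 113  95  98  92  94
  88]
```

View pics/crop1.png

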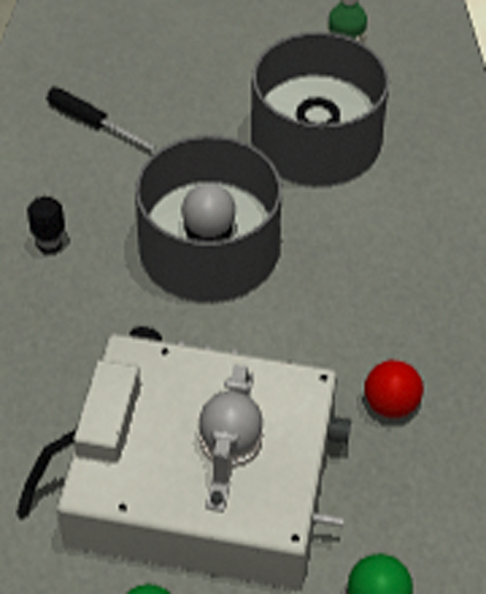

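The crop confirms the picks. The held ball sits between the catches at crop (230,425). The jar with the bare black ring at crop (318,112) is the empty one, and the other holds the spare ball at (208,212). Both views put the ball at about (0.528, 0.228, 0.120), which matches the seat's 97+23 mm, and the stand yaw is about -2°. I start moving now and will refine with the wrist camera.

Call:
{"name": "send_rows", "arguments": {
  "targets": [
    [1, 0.036, -0.025, 0.004, -0.12],
    [1, 0.036, -0.025, 0.004, -0.12],
    [1, 0.036, -0.025, 0.004, -0.12],
    [1, 0.036, -0.025, 0.004, -0.12],
    [1, 0.036, -0.025, 0.004, -0.12]
  ]
}}

```text
time: 0.6
tool_pos: [0.3154, 0.3812, 0.2466]
tool_rot: [-3.141, -0.0, 2.278]
contact_force: [2.0, -0.2, 0.6]
opening: 0.0918
grip_force: 0.0
```

Call:
{"name": "send_rows", "arguments": {
  "targets": [
    [1, 0.036, -0.025, 0.004, -0.12],
    [1, 0.036, -0.025, 0.004, -0.12],
    [1, 0.036, -0.025, 0.004, -0.12],
    [1, 0.036, -0.025, 0.004, -0.12],
    [1, 0.036, -0.025, 0.004, -0.12]
  ]
}}

```text
time: 1.1
tool_pos: [0.4955, 0.2562, 0.2665]
tool_rot: [-3.141, 0.0, 1.678]
contact_force: [-0.5, 0.7, 1.1]
opening: 0.0916
grip_force: 0.0
```

```bash
python3 - <<'E'
from h import *
c=calibration("wrist");print(c);o=observe();print(o["tool_pos"],o["tool_rot"],o["qpos"],o["time"])
im,d=read_camera("wrist");cv2.imwrite("pics/w1.png",im[...,::-1]);np.savez("w1.npz",im=im,d=d,p=o["tool_pos"],r=o["tool_rot"])
E
```

```text
{'intrinsics': array([[284.26873862,   0.        , 319.36156171],
       [  0.        , 284.26873862, 202.66049776],
       [  0.        ,   0.        ,   1.        ]]), 'hand_eye': array([[ 6.48923444e-04,  9.67327777e-01,  2.53528205e-01,
         6.87487517e-02],
       [ 9.99999703e-01, -5.22492208e-04, -5.66019966e-04,
         1.55733024e-03],
       [-4.15060323e-04,  2.53528497e-01, -9.67327829e-01,
        -1.57303722e-01],
       [ 0.00000000e+00,  0.00000000e+00,  0.00000000e+00,
         1.00000000e+00]])}
[0.49546031 0.25617441 0.26653731] [-3.14088960e+00  8.72359347e-05  1.67770123e+00] [3.39738297e-01 3.76597747e-01 1.36135095e+00 7.84205207e-05
 1.40434816e+00 2.32820401e-01] 1.1
```

View pics/w1.png

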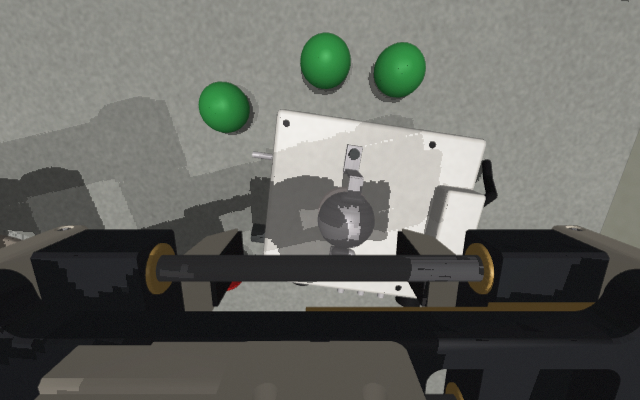

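The wrist view shows the ball at (346,218), with catches above at (353,165) and below at (342,250). The -x and +x sides are clear for the fingers.

```bash
cat >> h.py <<'E'
from scipy.spatial.transform import Rotation
def wcloud(d,p,r):
    c=calibration("wrist");K=c["intrinsics"];H=c["hand_eye"]
    v,u=np.mgrid[:400,:640]
    q=np.stack([(u-K[0,2])/K[0,0]*d,-(v-K[1,2])/K[1,1]*d,-d],-1)
    return (q@H[:3,:3].T+H[:3,3])@Rotation.from_euler("xyz",r).as_matrix().T+p
E
python3 - <<'E'
from h import *
from scipy.optimize import least_squares
z=np.load("w1.npz");X=wcloud(z["d"],z["p"],z["r"])
vv,uu=np.mgrid[:400,:640]
P=X[(np.hypot(uu-346,vv-219)<20)]
s=least_squares(lambda c:np.linalg.norm(P-c,axis=1)-.032,P.mean(0)-[0,0,.02],loss="soft_l1",f_scale=.001);print(s.x,np.abs(s.fun).mean())
m=(np.abs(X[...,2]-.085)<.005)&(z["im"].min(-1)>60)&(vv<300)&(uu>240)&(uu<500)
print(np.median(X[m][:,2]),cv2.minAreaRect((X[m][:,:2]*1000).astype(np.float32)))
# ray at ball silhouette centre to z=.12
gray=(vv<252)&(X[...,2]>.098)&(np.hypot(uu-346,vv-219)<36); print(uu[gray].min(),uu[gray].max(),vv[gray].min())
m=(np.hypot(uu-353,vv-160)<14)&(X[...,2]>.1);print("catch",X[m].mean(0))
E
```

```text
[0.5297478  0.22913486 0.11864542] 0.002825002189421495
0.08418608216094511 ((574.732421875, 228.09304809570312), (218.6917266845703, 279.0948486328125), 87.94671630859375)
318 374 184
catch [0.52744226 0.28533435 0.13316698]
```

Call:
{"name": "send_rows", "arguments": {
  "targets": [
    [1, 0.0335, -0.0277, -0.01, -0.142],
    [1, 0, 0, -0.03, 0],
    [1, 0, 0, -0.03, 0],
    [1, 0, 0, -0.03, 0],
    [1, 0, 0, -0.02, 0]
  ]
}}

```text
time: 1.65
tool_pos: [0.5265, 0.2295, 0.1441]
tool_rot: [-3.138, 0.001, 1.541]
contact_force: [-0.3, -1.2, -0.4]
opening: 0.0917
grip_force: 0.0
```

Call:
{"name": "send_rows", "arguments": {
  "targets": [
    [1, 0, 0, -0.02, 0],
    [1, 0, 0, -0.015, 0],
    [1, 0, 0, -0.0105, 0],
    [1, 0, 0, 0, 0]
  ]
}}

```text
time: 2.05
tool_pos: [0.5268, 0.2297, 0.0996]
tool_rot: [-3.138, 0.001, 1.541]
contact_force: [-1.2, -0.6, -0.9]
opening: 0.0915
grip_force: 0.0
```

Call:
{"name": "send_rows", "arguments": {
  "targets": [
    [1, 0.002, -0.001, 0.001, 0],
    [0.6, 0, 0, 0, 0],
    [0.5, 0, 0, 0, 0],
    [0.5, 0, 0, 0, 0],
    [0.5, 0, 0, 0, 0]
  ],
  "grip_force": 50
}}

```text
time: 2.55
tool_pos: [0.5288, 0.2289, 0.1024]
tool_rot: [-3.139, 0.0, 1.541]
contact_force: [-12.1, 0.2, 6.7]
opening: 0.0649
grip_force: 5.8
```

Call:
{"name": "send_rows", "arguments": {
  "targets": [
    [0.4, 0, 0, 0, 0],
    [0.3, 0, 0, 0, 0],
    [0.3, 0, 0, 0, 0],
    [0.3, 0, 0, 0, 0]
  ],
  "grip_force": 50
}}

```text
time: 2.95
tool_pos: [0.5282, 0.2289, 0.1024]
tool_rot: [-3.138, 0.0, 1.541]
contact_force: [-6.6, -0.5, 5.0]
opening: 0.0622
grip_force: 50.0
```

Call:
{"name": "send_rows", "arguments": {
  "targets": [
    [0.3, 0, 0, 0.003, 0],
    [0.3, 0, 0, 0.003, 0],
    [0.3, 0, 0, 0.003, 0],
    [0.3, 0, 0, 0.003, 0]
  ]
}}

```text
time: 3.35
tool_pos: [0.5294, 0.2287, 0.1136]
tool_rot: [-3.14, 0.001, 1.541]
contact_force: [-0.1, 0.2, -10.5]
opening: 0.063
grip_force: 50.0
```

Call:
{"name": "send_rows", "arguments": {
  "targets": [
    [0.3, 0, 0, 0.004, 0],
    [0.3, 0, 0, 0.006, 0],
    [0.3, 0, 0, 0.008, 0],
    [0.3, 0, 0, 0.01, 0],
    [0.3, 0, 0, 0.01, 0]
  ]
}}

```text
time: 3.85
tool_pos: [0.5305, 0.229, 0.1542]
tool_rot: [3.139, -0.001, 1.541]
contact_force: [-0.2, 0.6, -4.1]
opening: 0.0624
grip_force: 50.0
```

Call:
{"name": "send_rows", "arguments": {
  "targets": [
    [0.3, 0, -0.01, 0.04, 0],
    [0.3, 0, -0.03, 0.035, 0],
    [0.3, 0, -0.045, 0.02, 0],
    [0.3, 0, -0.045, 0.01, 0],
    [0.3, 0, -0.045, 0, 0]
  ]
}}

```text
time: 4.35
tool_pos: [0.5307, 0.0524, 0.2609]
tool_rot: [3.135, 0.0, 1.542]
contact_force: [0.7, -0.6, -3.4]
opening: 0.0626
grip_force: 50.0
```

```bash
python3 - <<'E'
from h import *
for n,(u,v) in {"scene":(234,165),"side":(359,115)}.items():
    z=np.load(n+"0.npz");X=cloud(n,z["d"]);im=z["im"].astype(int)
    vv,uu=np.mgrid[:400,:640]
    m=(np.hypot(uu-u,vv-v)<25)&(im[...,1]>im[...,0]+15)&(im[...,1]>im[...,2]+10)
    print(n,"cleaner",m.sum(),X[m].mean(0),X[m].min(0),X[m].max(0))
    m=(np.hypot(X[...,0]-.498,X[...,1]+.287)<.065)&(X[...,2]<.09)&(im.min(-1)>130)
    print("floor",m.sum(),np.percentile(X[m][:,2],[10,50,90]))
    m=(np.hypot(X[...,0]-.498,X[...,1]+.287)<.035)&(X[...,2]<.09)&(im.max(-1)<70)
    print("ring",m.sum(),X[m].mean(0),np.percentile(X[m][:,2],[10,50,90]))
E
```

```text
scene cleaner 143 [ 0.48438207 -0.44362153  0.07248769] [ 3.45707814e-01 -5.59807235e-01 -5.36908529e-04] [ 0.50600337 -0.42477344  0.10111481]
floor 64 [0.03799286 0.04016073 0.04177746]
ring 6 [ 0.48212266 -0.30206225  0.04923609] [0.04712905 0.04919647 0.05138276]
side cleaner 146 [ 0.47337519 -0.41627607  0.09756192] [ 0.41932396 -0.46235796  0.05617911] [0.49903425 0.96869159 1.31081223]
floor 277 [0.03483014 0.03947283 0.04321447]
ring 74 [ 0.4948186  -0.29402631  0.04851185] [0.04426288 0.0488179  0.05280575]
```

Call:
{"name": "send_rows", "arguments": {
  "targets": [
    [0.3, -0.003, -0.044, 0, 0],
    [0.3, -0.003, -0.044, 0, 0],
    [0.3, -0.003, -0.044, 0, 0],
    [0.3, -0.003, -0.044, 0, 0],
    [0.3, -0.003, -0.044, 0, 0]
  ]
}}

```text
time: 4.85
tool_pos: [0.5147, -0.168, 0.2589]
tool_rot: [3.139, 0.001, 1.541]
contact_force: [0.4, -0.1, -4.1]
opening: 0.0624
grip_force: 50.0
```

Call:
{"name": "send_rows", "arguments": {
  "targets": [
    [0.3, -0.003, -0.044, 0, 0],
    [0.3, -0.003, -0.044, 0, 0],
    [0.3, -0.003, -0.044, 0, 0],
    [0.3, -0.003, -0.042, 0, 0],
    [0.3, -0.003, -0.04, 0, 0]
  ]
}}

```text
time: 5.35
tool_pos: [0.4995, -0.3822, 0.2588]
tool_rot: [3.14, 0.001, 1.54]
contact_force: [1.6, -0.2, -3.2]
opening: 0.0625
grip_force: 50.0
```

Call:
{"name": "send_rows", "arguments": {
  "targets": [
    [0.3, 0, 0, 0, 0],
    [0.3, 0, 0, 0, 0]
  ]
}}

```text
time: 5.55
tool_pos: [0.4995, -0.3809, 0.2578]
tool_rot: [3.141, 0.0, 1.539]
contact_force: [0.7, 0.8, -3.4]
opening: 0.0623
grip_force: 50.0
```

```bash
python3 - <<'E'
from h import *
o=observe();print(o["tool_pos"],o["tool_rot"],o["qpos"],o["contact_force"])
im,d=read_camera("wrist");cv2.imwrite("pics/w2.png",im[...,::-1]);np.savez("w2.npz",im=im,d=d,p=o["tool_pos"],r=o["tool_rot"])
E
```

```text
[ 0.49946099 -0.38094379  0.25782556] [3.14090405e+00 1.22520473e-04 1.53887176e+00] [-7.73704932e-01  5.18377080e-01  1.15919749e+00  3.77060354e-04
  1.46342763e+00 -7.41820699e-01] [ 0.74436523  0.84473724 -3.36623323]
```

View pics/w2.png

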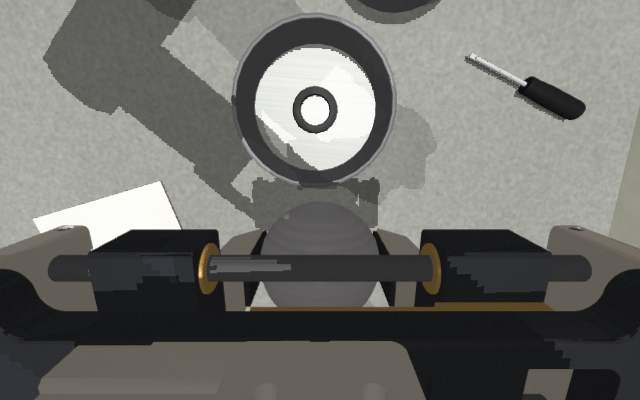

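The wrist view shows the empty jar with its rim around (314,98) and the black ring around (315,110). The ball is held at (317,250). Next I measure the ring centre and heights, and where the held ball sits.

```bash
python3 - <<'E'
from h import *
from scipy.optimize import least_squares
z=np.load("w2.npz");X=wcloud(z["d"],z["p"],z["r"]);im=z["im"]
vv,uu=np.mgrid[:400,:640]
m=(np.hypot(uu-315,vv-110)<26)&(im.max(-1)<110)
c,_,_=cv2.connectedComponentsWithStats(m.astype(np.uint8))[1:][0],0,0
n=int(m.sum());print("ring",n,uu[m].mean(),vv[m].mean(),X[m].mean(0),np.percentile(X[m][:,2],[5,50,95]))
# ring outer ellipse
cs,_=cv2.findContours(m.astype(np.uint8),cv2.RETR_CCOMP,cv2.CHAIN_APPROX_NONE)
for k in cs:
    if len(k)>30: print(cv2.fitEllipse(k))
rm=(np.hypot(uu-314,vv-98)<90)&(vv<190)&(np.abs(X[...,2]-.11)<.004);P=X[rm]
s=least_squares(lambda c:np.hypot(*(P[:,:2]-c).T)-.0825,[.5,-.29],loss="soft_l1",f_scale=.002);print("rim",s.x,np.median(P[:,2]),np.median(np.abs(s.fun)))
f=(np.hypot(uu-315,vv-110)>28)&(np.hypot(uu-315,vv-110)<50)&(im.min(-1)>150);print("floor",np.percentile(X[f][:,2],[10,50,90]))
b=(np.hypot(uu-317,vv-232)<28)&(vv<250);P=X[b]
s=least_squares(lambda c:np.linalg.norm(P-c,axis=1)-.032,P.mean(0)-[0,0,.02],loss="soft_l1",f_scale=.001);print("held",s.x,s.x-z["p"],np.abs(s.fun).mean())
E
```

```text
ring 939 314.2630457933972 108.95846645367412 [ 0.49787836 -0.2893395   0.04921444] [0.04685471 0.04862957 0.04998908]
((314.43310546875, 109.44479370117188), (43.44942855834961, 45.773258209228516), 176.54551696777344)
((314.6685485839844, 110.09544372558594), (29.73222541809082, 31.293668746948242), 176.0913848876953)
rim [ 0.49828608 -0.29011073] 0.10895721822113091 0.0013638966847472622
floor [0.0376929  0.03873134 0.0397503 ]
held [ 0.50108986 -0.38143166  0.27416901] [ 0.00162887 -0.00048787  0.01634346] 0.0007999620313198352
```

Call:
{"name": "send_rows", "arguments": {
  "targets": [
    [0.3, -0.001, 0.03, 0, 0],
    [0.3, -0.001, 0.035, 0, 0],
    [0.3, 0, 0.027, -0.01, 0],
    [0.3, 0, 0, -0.03, 0],
    [0.3, 0, 0, -0.03, 0]
  ]
}}

```text
time: 6.1
tool_pos: [0.4988, -0.2858, 0.1886]
tool_rot: [3.138, 0.002, 1.544]
contact_force: [0.1, -0.4, -4.9]
opening: 0.0623
grip_force: 50.0
```

Call:
{"name": "send_rows", "arguments": {
  "targets": [
    [0.3, 0, 0, -0.03, 0],
    [0.3, 0, 0, -0.03, 0],
    [0.3, 0, 0, -0.025, 0],
    [0.3, 0, 0, -0.015, 0],
    [0.3, 0, 0, 0, 0]
  ]
}}

```text
time: 6.6
tool_pos: [0.4972, -0.2859, 0.0859]
tool_rot: [-3.139, -0.002, 1.543]
contact_force: [0.2, -0.4, -4.2]
opening: 0.0625
grip_force: 50.0
```

Call:
{"name": "send_rows", "arguments": {
  "targets": [
    [0.3, 0, -0.003, -0.006, 0],
    [0.3, 0, 0, -0.006, 0],
    [0.3, 0, 0, -0.004, 0],
    [0.3, 0, 0, -0.002, 0],
    [0.3, 0, 0, 0, 0]
  ],
  "grip_force": 40
}}

```text
time: 7.1
tool_pos: [0.4978, -0.2911, 0.0692]
tool_rot: [-3.142, -0.0, 1.541]
contact_force: [1.0, -0.3, -3.4]
opening: 0.063
grip_force: 40.0
```

Call:
{"name": "send_rows", "arguments": {
  "targets": [
    [0.3, 0, 0, -0.001, 0],
    [0.3, 0, 0, -0.001, 0],
    [0.3, 0, 0, -0.001, 0],
    [0.3, 0, 0, 0, 0]
  ]
}}

```text
time: 7.5
tool_pos: [0.4978, -0.2911, 0.0661]
tool_rot: [-3.141, -0.0, 1.541]
contact_force: [-0.1, -0.3, -2.8]
opening: 0.0628
grip_force: 40.0
```

Call:
{"name": "send_rows", "arguments": {
  "targets": [
    [0.3, -0.001, 0.0015, -0.001, 0],
    [0.3, 0, 0, -0.001, 0],
    [0.3, 0, 0, -0.001, 0],
    [0.3, 0, 0, -0.001, 0],
    [0.3, 0, 0, 0, 0]
  ]
}}

```text
time: 8.0
tool_pos: [0.4968, -0.2896, 0.0621]
tool_rot: [-3.141, -0.0, 1.541]
contact_force: [0.9, 0.1, -4.4]
opening: 0.0624
grip_force: 40.0
```

Call:
{"name": "send_rows", "arguments": {
  "targets": [
    [0.3, 0, 0, -0.001, 0],
    [0.3, 0, 0, -0.001, 0],
    [0.3, 0, 0, 0, 0]
  ]
}}

```text
time: 8.3
tool_pos: [0.4968, -0.2896, 0.0601]
tool_rot: [-3.141, -0.0, 1.541]
contact_force: [1.0, 0.6, -3.9]
opening: 0.0627
grip_force: 40.0
```

Call:
{"name": "send_rows", "arguments": {
  "targets": [
    [0.3, 0, 0, -0.0005, 0],
    [0.3, 0, 0, -0.0005, 0],
    [0.3, 0, 0, 0, 0]
  ]
}}

```text
time: 8.6
tool_pos: [0.4968, -0.2897, 0.0592]
tool_rot: [3.142, -0.0, 1.541]
contact_force: [-0.1, -0.3, -3.0]
opening: 0.0622
grip_force: 40.0
```

Call:
{"name": "send_rows", "arguments": {
  "targets": [
    [0.3, 0, 0, -0.0005, 0],
    [0.3, 0, 0, -0.0005, 0],
    [0.3, 0, 0, 0, 0]
  ]
}}

```text
time: 8.9
tool_pos: [0.497, -0.2898, 0.0586]
tool_rot: [3.141, 0.0, 1.541]
contact_force: [-0.9, 0.0, -0.3]
opening: 0.063
grip_force: 40.0
```

Call:
{"name": "send_rows", "arguments": {
  "targets": [
    [0.3, 0, 0, -0.0005, 0],
    [0.3, 0, 0, 0, 0]
  ]
}}

```text
time: 9.1
tool_pos: [0.497, -0.2899, 0.0584]
tool_rot: [3.141, 0.001, 1.541]
contact_force: [-1.9, 0.7, 4.6]
opening: 0.0626
grip_force: 40.0
```

Call:
{"name": "send_rows", "arguments": {
  "targets": [
    [0.3, 0, 0, 0, 0],
    [0.3, 0, 0, 0, 0]
  ],
  "grip_force": 15
}}

```text
time: 9.3
tool_pos: [0.497, -0.2898, 0.0584]
tool_rot: [3.141, 0.001, 1.541]
contact_force: [-3.3, 0.6, 5.6]
opening: 0.0632
grip_force: 15.0
```

Call:
{"name": "send_rows", "arguments": {
  "targets": [
    [0.3, 0, 0, 0, 0],
    [0.3, 0, 0, 0, 0]
  ],
  "grip_force": 5
}}

```text
time: 9.5
tool_pos: [0.497, -0.2898, 0.0583]
tool_rot: [3.141, 0.001, 1.541]
contact_force: [-1.9, 1.3, 5.8]
opening: 0.0634
grip_force: 5.0
```

Call:
{"name": "send_rows", "arguments": {
  "targets": [
    [0.8, 0, 0, 0, 0],
    [0.9, 0, 0, 0, 0],
    [0.95, 0, 0, 0, 0],
    [0.95, 0, 0, 0, 0]
  ]
}}

```text
time: 9.9
tool_pos: [0.4969, -0.2897, 0.0576]
tool_rot: [3.141, -0.0, 1.541]
contact_force: [-0.6, -0.1, 0.7]
opening: 0.0865
grip_force: 0.0
```

Released with no contact force left. I back straight up, then aside, and check.

Call:
{"name": "send_rows", "arguments": {
  "targets": [
    [0.95, 0, 0, 0.015, 0],
    [0.95, 0, 0, 0.03, 0],
    [0.95, 0, 0, 0.045, 0],
    [0.95, 0, 0, 0.045, 0],
    [0.95, 0, 0, 0.045, 0]
  ]
}}

```text
time: 10.4
tool_pos: [0.4966, -0.2895, 0.2394]
tool_rot: [-3.142, -0.0, 1.541]
contact_force: [1.3, -0.2, -0.3]
opening: 0.087
grip_force: 0.0
```

Call:
{"name": "send_rows", "arguments": {
  "targets": [
    [0.95, 0, -0.03, 0.02, 0],
    [0.95, 0, -0.035, 0, 0],
    [0.95, 0, -0.03, 0, 0],
    [0.95, 0, 0, 0, 0],
    [0.95, 0, 0, 0, 0]
  ]
}}

```text
time: 10.9
tool_pos: [0.4966, -0.3847, 0.257]
tool_rot: [-3.141, -0.001, 1.54]
contact_force: [0.8, -0.1, 0.2]
opening: 0.0871
grip_force: 0.0
```

```bash
python3 - <<'E'
from h import *
from scipy.optimize import least_squares
o=observe();im,d=read_camera("wrist");cv2.imwrite("pics/w3.png",im[...,::-1])
X=wcloud(d,o["tool_pos"],o["tool_rot"])
m=(np.hypot(X[...,0]-.498,X[...,1]+.2895)<.02)&(X[...,2]>.07)&(X[...,2]<.13);P=X[m]
s=least_squares(lambda c:np.linalg.norm(P-c,axis=1)-.032,[.498,-.29,.075],loss="soft_l1",f_scale=.001);print(m.sum(),s.x,np.abs(s.fun).mean(),o["contact_force"])
im,d=read_camera("side");cv2.imwrite("pics/side3.png",im[...,::-1])
E
```

```text
1208 [ 0.49835063 -0.28979454  0.07464591] 0.0005285874081153945 [ 0.76910168 -0.10840447  0.21004976]
```

View pics/w3.png

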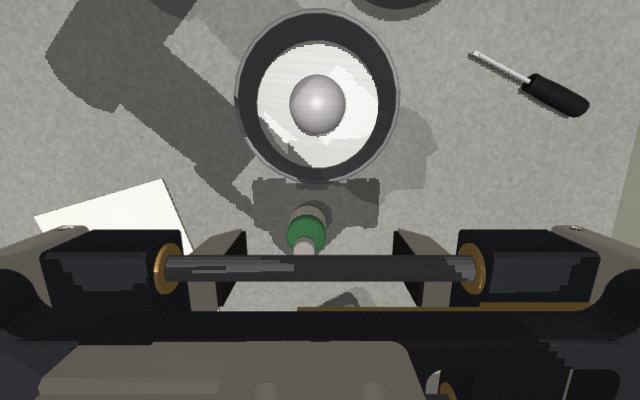

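View pics/side3.png

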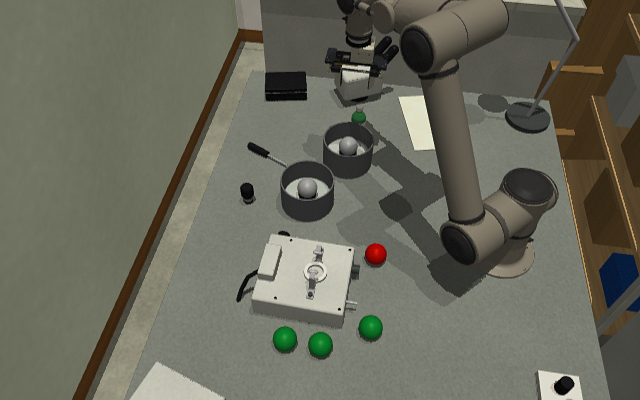

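The wrist view shows the ball on the centring ring at (317,104). Its measured centre is (0.498, -0.290, 0.075), which is the expected seated position. In the side view the stand ring at (315,270) is empty, and everything else is where it was.

```bash
python3 -c "
from cell import *
print(hand_in())"
```

```text
the job is handed in; nothing more can be done
None
```

The ball is out of the catches and resting on the seat in the empty jar; it was set down with under about 10 N, nothing else was moved, and I handed the job in at about 11 s.

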